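# Load the field meter's battery well and lock its bayonet cap

### The job

Load the portable meter for its bench test: stand the D cell in the battery well with its small contact nub up, as it stands now, then close the well with the bayonet cap: find the slots with the cap's lugs, push in against the battery spring, turn clockwise to the stop and let the spring seat the lugs, so that the cap stays locked by itself. The thin metal lips of the well break easily: feel your way, never strain the meter with more than about 35 N, and leave the jar, the screwdriver and the dish of screws where they are.

Things in the scene. Friction and masses are not known exactly. Their poses are not given: they have to be found in the camera images.
- meter: Portable measuring instrument, grey case 120 (x) x 210 (y) x 90 mm (z), fixed to the bench; display and range knob on the left half (+y) of its flat top (rising at most 20 mm), round battery well in the right half; a carrying bail sticks 35 mm out of its left end. Origin under the case's centre on the bench, z up.
- well_mouth (a point): Centre of the battery well's mouth at the rim of its aluminium collar (outer diameter 62 mm, bore 44 mm, 8 mm proud of the case top, 98 mm above the bench). Axes as the meter's. Two opposite slots 10.5 mm wide cut through the rim outward from the bore. The collar is a screwed-in insert: its slot line lies near the meter's y axis, but turned up to 32 degrees either way, which no reading tells.
- well_lips (a point): On the well's axis, 6 mm below the rim, level with the underside of the lips. Below the lips a channel runs from each slot clockwise (seen from above) to a stop, 33 to 41 degrees from where the lug drops in (the slots are 3.5 mm wider than the lugs). At the stop the underside is 2.5 mm higher: within 6 degrees of the stop the lug fits up into this notch and the spring locks it.
- well_tube (a point): On the well's axis, 46.5 mm below the rim: top of the spring plate in the empty well. A funnel below the collar leads into this tube of 37 mm bore. The spring gives about 0.3 N per mm; with the cell standing on it, the cell's nub is about 10 mm above the rim. Pressed and let up, the cell may rub in the tube and lag a little behind the cap.
- cap_bar (a point): Centre of the finger bar on the black bayonet cap; z up along the cap's axis, y along the bar. Bar 12 (x) x 44 (y) x 18 mm tall, on a round flange of 58 mm diameter that begins 9 mm below this point. Cap 42.5 mm tall, about 60 g, standing bar up. This point is 27.5 mm above the rim with the lugs on the rim, 15 to 17.5 mm when they pass under the lips (15: flange on rim), 20 mm when locked.
- cap_lugs (a point): On the cap's axis, level with the undersides of its two opposite steel lugs, 27.5 mm below the bar's centre; y points through the lugs (along the bar). Lugs 7 mm wide, 4 mm tall, 50.6 mm over both. The plug that carries them is 42 mm in diameter and reaches 6 mm lower, chamfered. On the cell, the spring pushes the cap up with about 5 N at lugs on rim, 8 N under the lips, 7 N locked.
- cell_mid (a point): Centre of the D cell, a grey cylinder 33 mm in diameter and 61.5 mm tall including the steel nub (10 mm wide, 1.5 mm high) at its upper end (+z). The point is 30.75 mm above its foot. Mass about 140 g. Starts standing on the bench, nub up.
- dish: Steel dish of screws, 67 mm in diameter, 14 mm high; origin under its centre. Leave alone.
- driver: Precision screwdriver lying on the bench, 165 mm long (y), 16 mm thick; origin under its middle. Leave alone.
- jar: Small jar with a dark lid, 40 mm in diameter, 34 mm tall; origin under its centre. Leave alone.
Mind the look-alikes: they are no part of the job. What is shaped like the part that bears cap_bar but pink or white is not meant.

How it is judged:
On the way, in this order (a step that is already met when the one before it is completed fails the run):
1. the cell stands in the battery well (horizontal distance between cell_mid and well_mouth below 0.005 m and z of cell_mid in the frame of well_mouth below -0.015 m), for 0.2 s.
2. the cap is pressed in against the spring, its lugs below the lips (horizontal distance between cap_bar and well_mouth below 0.004 m and z of cap_bar in the frame of well_mouth below 0.0178 m), for 0.1 s.
At the end, for the whole second after the job is handed in: The cell is in the well and the cap is locked on it: the bar's centre is 18.6 to 21.4 mm above the rim (the lugs seated up in the notches by the spring), within 3 mm of the well's axis and upright within 3.4 degrees; the cell's centre is 40 to 49 mm below the rim and within 5 mm of the axis (z of cap_bar in the frame of well_mouth between 0.0186 and 0.0214 m and horizontal distance between cap_bar and well_mouth below 0.003 m and angle between cap_bar's own z axis and vertical below 0.06 rad and horizontal distance between cell_mid and well_mouth below 0.005 m and z of cell_mid in the frame of well_mouth between -0.049 and -0.04 m); the robot touches nothing.
It fails at once if the meter is loaded with more than 35 N (contact force between meter and anything else above 35 N).
It fails at once if the dish of screws is shifted by more than 25 mm (distance of dish from where it was at the start of the episode above 0.025 m).
It fails at once if the screwdriver is shifted by more than 25 mm (distance of driver from where it was at the start of the episode above 0.025 m).
It fails at once if the jar is shifted by more than 25 mm (distance of jar from where it was at the start of the episode above 0.025 m).
It also fails if it takes over 72 s, if anything falls off the work surface, if the arm or the gripper's body presses on something with over 40 N, if the wrist force passes 120 N, or if a joint passes its speed limit or range.

### The arm

A 6-joint arm with a two-finger parallel gripper is mounted at the origin on a cart in front of the work surface, level with it; the furniture and walls round the work are solid. World frame = base frame: x ahead of the robot, y to its left, z up, the work surface at z = 0. Lengths are in m, angles in rad, forces in N, time in s.
With the tool pointing down it reaches from about 0.35 to 0.975 m from the base axis. Payload 4.9 kg.
Tool frame: the origin (TCP) lies at the very end of the fingers, on their centre line; the grasp point (between the pads) lies 19 mm behind it; z points along the fingers, y is the line along which they close (so a half turn about z gives the same grasp; the last joint's range is limited). The gripper opens to 85 mm and grips with 20 to 120 N. Pads are 22 mm wide; open, the fingers measure 114 mm over their backs; the gripper's body (76 mm by 85 mm) begins 54 mm behind the grasp point. The pads swing forward as they close: fully open they stand 13 mm farther back than shut.
Start: joints at [-1.409, 0.053, 1.613, -0, 1.476, -0.119], TCP at [0.173, -0.601, 0.207] pointing down, gripper open.
Joint ranges: [-3.01, 3.01], [-1.01, 2.22], [0.06, 2.58], [-1.02, 4.17], [0.09, 2.62], [-3.14, 3.14]. Speed limits (rad/s): [2.57, 2.57, 3.14, 3.14, 3.14, 3.14].

### API

Orientations are given as a unit quaternion [w, x, y, z].
In Python, from plant import manip gives the robot as it stands.
- The arm moves only by the tool play_rows, never from a script. Its argument "series" is a list that holds one entry, the list of rows, each a list of 7 numbers: the shift along the world's x, y, z in m, then the turn, a rotation vector about the world's x, y, z in degrees, then the opening, from 0 (shut) to 1 (fully open). In form: [[[dx, dy, dz, rx, ry, rz, grip], ...]]. A call has 1 to 10 rows; each row shifts and turns the commanded pose from where the row before left it; what a row does not reach is not made up. A row lasts 1/10 s, in which the tool goes at most 50 mm and 8.59 degrees, less where a joint would pass 70% of its speed; a pose out of reach is approached as far as the arm can. A call with a gripper value outside its range is refused whole. The fingers move at their own pace and stop on an object; the grip force is fixed at half the most. Time passes only in rows, so rows that do not move let the fingers close. It gives the time, the measured TCP pose, the force, the opening and the grip force at its end, in the units of the state.
- manip.state(): the state, without advancing time (a new reading comes with each control period).
- manip.grab_frame(name): name is "scene" or "top" or "wrist"; returns a dict with "frame" (400x640x3 uint8, blue, green, red), "mtx" (3x3 intrinsics, pixels), "R" (3x3) and "t" (3): a world point X has camera coordinates R X + t. Camera axes: x right, y down, z forward; pixel columns grow to the right and rows downward; lengths in m; the calibration is good to about 2 mm. A picture is of the moment at which its call begins. There is no depth.
- manip.job_done(): hands the job in; it is judged then, once.
The state is a dict: "time": time; "joint_pos": joint angles; "joint_vel": joint speeds; "joint_efforts": joint torques, N m; "tool_pos": TCP position; "tool_rot": TCP orientation; "contact_force": force on the tool from outside, world axes, zero at the start; "ft_torque": the same for the moment, N m; "gripper_width": opening from 0.0 (shut) to 1.0 (fully open); "grasp_force": force on a finger pad.
Only numpy, scipy, OpenCV 4.12 (cv2) and the standard library are available. Lean on these libraries where they do the work, as an engineer would, in place of code of your own. Each camera call takes 0.05 s, during which the arm holds its last target. There are 200 camera calls.

## Working session

There is one attempt and no reset: what is moved stays moved. The work goes in short steps, Python scripts to look and compute and a tool call to move; the robot and the scene stay as the last step left them, time stands still between calls to the robot, and variables do not carry over. Pictures are saved under pics/ and viewed, at most 10 in all, crops included, and the job is handed in when it is done.

Besides the shell and the picture viewer there is one more tool, called after ">>>" as name([rows], argument=value, ...), one row to a line, values as JSON. play_rows: Moves the arm, as the interface text tells. Its arguments: {"type":"object","properties":{"series":{"type":"array"}},"required":["series"]}

```bash
mkdir -p pics
cat > h.py <<'E'
import sys; sys.path.insert(0,'.')
from plant import manip
import numpy as np, cv2
def grab(n):
    f=manip.grab_frame(n); return f
def ray(f,u,v,z):
    K,R,t=map(np.array,(f["mtx"],f["R"],f["t"])); d=R.T@np.linalg.solve(K,[u,v,1.]); c=-R.T@t
    return c+d*(z-c[2])/d[2]
def proj(f,X):
    p=np.array(f["mtx"])@(np.array(f["R"])@np.array(X)+np.array(f["t"])); return p[:2]/p[2]
E
python3 - <<'E'
from h import *
import pickle
s=manip.state(); print(s)
for n in("top","scene"):
    f=grab(n); pickle.dump(f,open(f"pics/{n}0.pkl","wb")); cv2.imwrite(f"pics/{n}0.png",f["frame"]); print(n,np.round(-np.array(f["R"]).T@f["t"],3))
E
```

```text
{'time': 0.0, 'joint_pos': array([-1.40901201e+00,  5.33605871e-02,  1.61433329e+00, -1.25716706e-05,
        1.47600177e+00, -1.18985375e-01]), 'joint_vel': array([ 6.07124421e-04, -3.32926480e-04, -3.21491190e-05, -3.95915316e-04,
        1.48045664e-03,  5.16591140e-04]), 'joint_efforts': array([ 7.81896506e-04, -3.93678296e+01, -3.70175064e+01, -3.86977251e-05,
        6.99349330e-03,  3.57661687e-07]), 'tool_pos': array([ 0.17307771, -0.5998366 ,  0.2053373 ]), 'tool_rot': array([-1.05111992e-03,  9.90161589e-01,  1.39924704e-01, -2.87552627e-05]), 'contact_force': array([-0.60441969,  0.68161359, -0.35558115]), 'ft_torque': array([ 0.03733576,  0.04871377, -0.01070439]), 'grasp_force': 0.0, 'gripper_width': 0.998577662478384}
top [ 0.338 -0.066  1.147]
scene [-0.271  0.481  0.531]
```

View pics/top0.png

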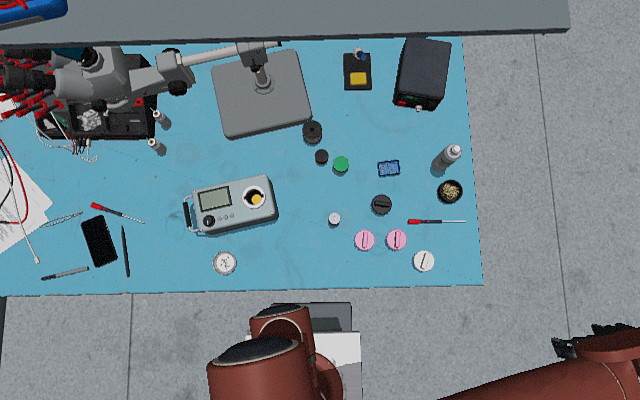

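View pics/scene0.png

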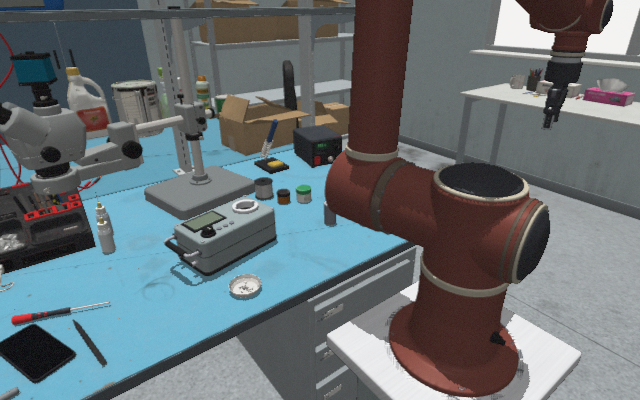

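The top view shows the meter around (230,205) with its well at (254,197). The cell looks to be at (334,219). The candidates shaped like the cap are black (381,204), pink (364,240) and (396,240), and white (424,261). Black (312,131) and (321,157) could be lookalikes or the jar. I'll check these in an enlarged crop.

Run:
```python
from h import *
import pickle
f=pickle.load(open("pics/top0.pkl","rb"))
a=f["frame"][110:280,170:440]; a=cv2.resize(a,None,fx=2.96,fy=2.96,interpolation=cv2.INTER_CUBIC); cv2.imwrite("pics/c1.png",a)
for n,u,v,z in[("cap",381,204,.04),("cell",334,218.5,.0615),("well",254,197,.098),("dish",450,191,.01),("corner1",276,225,.09)]: print(n,np.round(ray(f,u,v,z),3))
```

```text
cap [ 0.5   -0.229  0.04 ]
cell [ 0.461 -0.096  0.062]
well [0.52  0.117 0.098]
dish [ 0.537 -0.434  0.01 ]
corner1 [0.444 0.06  0.09 ]
```

View pics/c1.png

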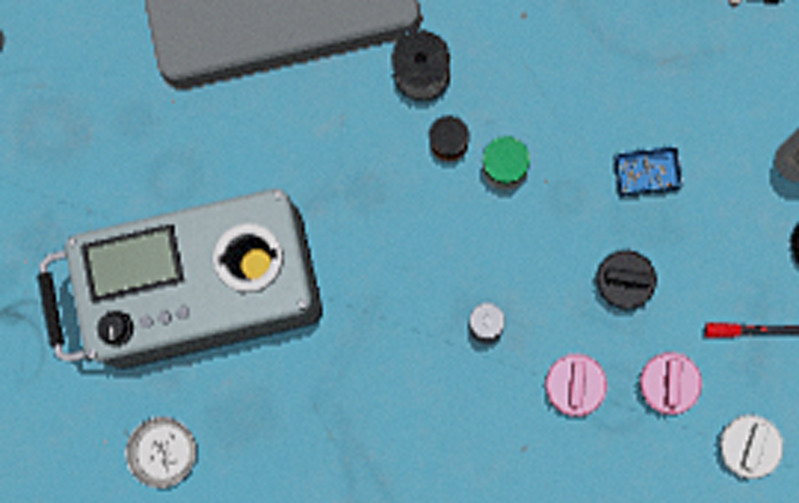

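The crop shows the cell as a small pale cylinder with a nub at crop (487,322). The only black part with a finger bar is at crop (627,280), standing bar up, so that's the cap. The pink and white ones are decoys, and the dark-lidded jar at crop (448,137) has no bar. The collar's slots show as dark notches near crop (222,257) and (278,250). I'll move above the cell.

>>> play_rows([
  [[0.024,0.042,0,0,0,0,1],[0.024,0.042,0,0,0,0,1],[0.024,0.042,0,0,0,0,1],[0.024,0.042,0,0,0,0,1],[0.024,0.042,0,0,0,0,1],[0.024,0.042,0,0,0,0,1],[0.024,0.042,0,0,0,0,1],[0.024,0.042,0,0,0,0,1],[0.024,0.042,0,0,0,0,1],[0.024,0.042,0,0,0,0,1]],
])

```text
time: 1.1
tool_pos: [0.4136, -0.1785, 0.2063]
tool_rot: [0.0, 0.99, 0.14, 0.0]
contact_force: [0.7, -1.8, -0.4]
gripper_width: 1.002
grasp_force: 0.0
```

>>> play_rows([
  [[0.022,0.04,0,0,0,0,1],[0.022,0.038,0,0,0,0,1],[0,0,0,0,0,0,1],[0,0,0,0,0,0,1]],
])

```text
time: 1.5
tool_pos: [0.4571, -0.1017, 0.2061]
tool_rot: [-0.0, 0.99, 0.141, -0.001]
contact_force: [0.5, -0.4, 0.3]
gripper_width: 1.001
grasp_force: 0.0
```

Run:
```python
from h import *
import pickle
f=grab("wrist"); pickle.dump(f,open("pics/w1.pkl","wb")); cv2.imwrite("pics/w1.png",f["frame"]); print(manip.state()["tool_pos"],-np.array(f["R"]).T@f["t"],proj(f,[.461,-.096,.0615]))
```

```text
[ 0.45682827 -0.10254306  0.20613222] [ 0.52966031 -0.07960941  0.37386164] [320.03336003 174.9603374 ]
```

View pics/w1.png

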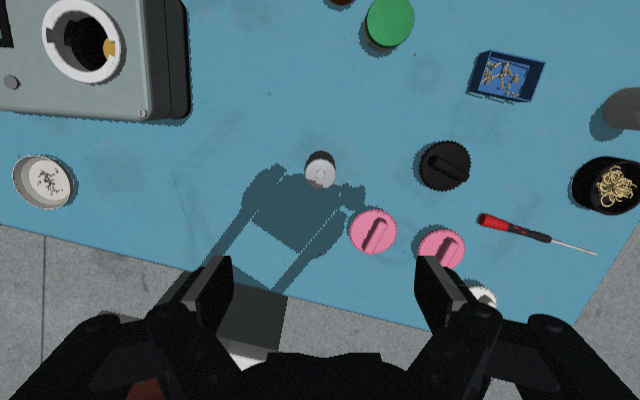

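The wrist view shows the cell's top at (320,172), which agrees with the prediction. The cap is at (445,166) and the collar at (82,47). I'll refine the numbers and make one composite crop of the cap and collar.

Run:
```python
from h import *
import pickle
f=pickle.load(open("pics/w1.pkl","rb"));im=f["frame"]
for n,u,v,z in[("cell",320.5,170.5,.0615),("flange",445,166,.0245),("collar",82,47,.098)]: print(n,np.round(ray(f,u,v,z),4))
g=lambda a:cv2.resize(a,(400,400),interpolation=cv2.INTER_CUBIC)
cv2.imwrite("pics/c2.png",np.hstack([g(im[0:100,32:132]),g(im[116:216,395:495])]))
c=np.float32([445,166])
```

```text
cell [ 0.4656 -0.0952  0.0615]
flange [ 0.5027 -0.2312  0.0245]
collar [0.5163 0.1188 0.098 ]
```

View pics/c2.png

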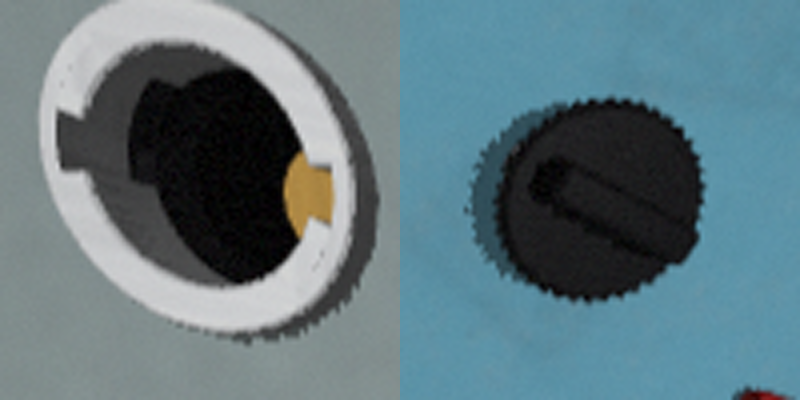

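Run:
```python
from h import *
import pickle
f=pickle.load(open("pics/w1.pkl","rb"))
W=lambda x,y,z:ray(f,32+x/4,y/4,z)
C=lambda x,y,z:ray(f,395+(x-400)/4,116+y/4,z)
a,b=W(62,140,.098),W(330,193,.098); d=a-b; print("slots",a,b,(a+b)/2,np.linalg.norm(d),"yaw of y axis",np.degrees(np.arctan2(-d[0],d[1])))
a,b=C(563,178,.0425),C(692,246,.0425); d=a-b; print("bar",a,b,(a+b)/2,np.linalg.norm(d),np.degrees(np.arctan2(-d[0],d[1])))
m=ray(f,82,47,.098)
for t in np.arange(0,360,45): p=proj(f,m+.031*np.array([np.cos(np.radians(t)),np.sin(np.radians(t)),0])); print(np.round([(p[0]-32)*4,p[1]*4]),end=' ')
print()
q=manip.state()["tool_rot"]; print(np.degrees(2*np.arctan2(q[2],q[1])))
```

```text
slots [0.51748654 0.1456775  0.098     ] [0.52271251 0.09364192 0.098     ] [0.52009952 0.11965971 0.098     ] 0.05229733581851798 yaw of y axis 5.735025797171897
bar [ 0.50682978 -0.21158147  0.0425    ] [ 0.49934465 -0.25244645  0.0425    ] [ 0.50308721 -0.23201396  0.0425    ] 0.04154484246750325 -10.379666483998257
[209.  19.] [91. 34.] [ 40. 140.] [ 84. 268.] [191. 345.] [302. 332.] [356. 235.] [320. 105.] 
16.119224986394293
```

>>> play_rows([
  [[0.007,0.007,-0.03,0,0,0,1],[0,0,-0.04,0,0,0,1],[0,0,-0.04,0,0,0,1],[0,0,-0.035,0,0,0,1],[0,0,-0.02,0,0,0,1],[0,0,0,0,0,0,0.6],[0,0,0,0,0,0,0],[0,0,0,0,0,0,0],[0,0,0,0,0,0,0],[0,0,0,0,0,0,0]],
])

```text
time: 2.55
tool_pos: [0.4652, -0.096, 0.043]
tool_rot: [0.001, 0.99, 0.14, 0.001]
contact_force: [0.0, -0.7, -0.9]
gripper_width: 0.145
grasp_force: 0.0
```

Run:
```python
from h import *
f=grab("wrist"); cv2.imwrite("pics/w2.png",f["frame"]); s=manip.state();print(s["gripper_width"],s["grasp_force"],s["tool_pos"])
```

```text
0.059722786879956226 0.0 [ 0.46493752 -0.0957763   0.04269439]
```

View pics/w2.png

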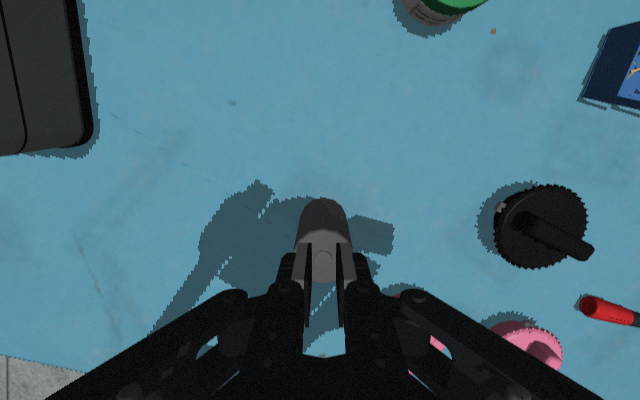

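Run:
```python
from h import *
f=grab("wrist"); s=manip.state();print(s["gripper_width"],s["grasp_force"],s["tool_pos"])
p=np.array(s["tool_pos"])
print("tcp",proj(f,p),"grasp",proj(f,p+[0,0,.019]))
yt=np.array([.277,-.96,0])
for h in(.0165,-.0165): print(proj(f,p+yt*h),proj(f,p+yt*h+[0,0,.019]))
for z in(0,.0615): print(z,[np.round(proj(f,[.4645+.0165*a,-.0955+.0165*b,z])) for a,b in((0,0),(1,0),(-1,0),(0,1),(0,-1))])
for u,v in((322,258),): print(ray(f,u,v,.0615))
for u,v in((323,200),): print(ray(f,u,v,.0))
cv2.imwrite("pics/c3.png",cv2.resize(f["frame"][190:350,220:420],(750,600),interpolation=cv2.INTER_CUBIC))
```

```text
-0.0015511439165834043 0.0 [ 0.46474592 -0.09565657  0.04242639]
tcp [324.5001519  238.37255828] grasp [324.66373892 253.18568653]
[352.56176461 238.38508696] [355.81382198 253.19715627]
[296.43021603 238.36002587] [293.50339942 253.17421302]
0 [array([324., 214.]), array([330., 193.]), array([318., 235.]), array([302., 208.]), array([346., 220.])]
0.0615 [array([324., 254.]), array([333., 226.]), array([316., 280.]), array([294., 246.]), array([354., 261.])]
[ 0.4616739  -0.09507536  0.0615    ]
[ 0.47458235 -0.09189202  0.        ]
```

View pics/c3.png

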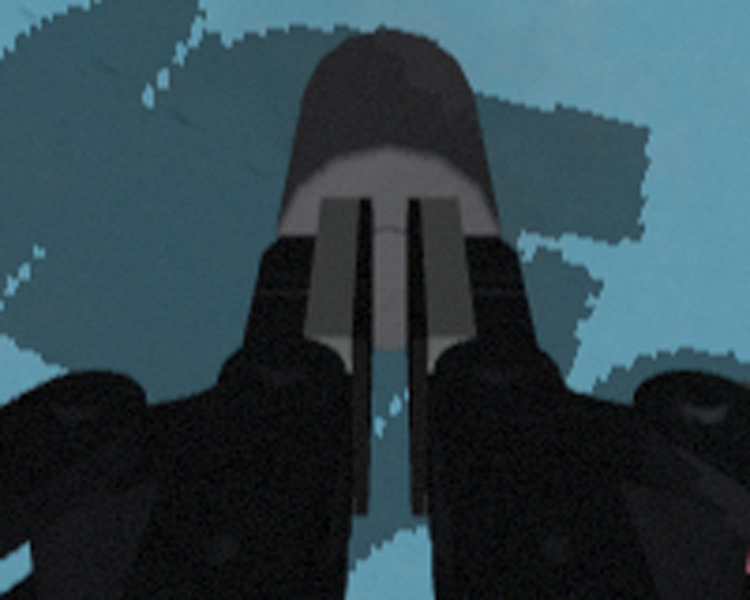

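Run:
```python
from h import *
import pickle
f=pickle.load(open("pics/w1.pkl","rb")); K=np.array(f["mtx"]);R=np.array(f["R"]);t=np.array(f["t"]); print(K[0,0],"R",np.round(R,3).tolist())
p=np.array([.4568,-.1025,.2061]); print("cam coords tcp",R@p+t, "grasp",R@(p+[0,0,.019])+t)
q=manip.state()["tool_rot"]
a=np.radians(16.1); xt=np.array([np.cos(a),np.sin(a),0]); yt=np.array([np.sin(a),-np.cos(a),0])
for dz in(0,.013,.03,.045):
  for dx in(.011,-.011): print(dz,dx,[np.round(proj(f,p+[0,0,dz]+xt*dx+yt*s*.0425)) for s in(-1,1)])
```

```text
311.67532319283384 R [[0.281, -0.96, -0.0], [-0.916, -0.268, 0.298], [-0.286, -0.083, -0.955]]
cam coords tcp [0.00153296 0.02297639 0.18288331] grasp [0.00153131 0.02863025 0.16474402]
0 0.011 [array([252., 221.]), array([400., 222.])]
0 -0.011 [array([255., 256.]), array([397., 256.])]
0.013 0.011 [array([247., 230.]), array([406., 231.])]
0.013 -0.011 [array([250., 267.]), array([402., 267.])]
0.03 0.011 [array([239., 244.]), array([414., 244.])]
0.03 -0.011 [array([242., 284.]), array([410., 284.])]
0.045 0.011 [array([230., 259.]), array([424., 259.])]
0.045 -0.011 [array([234., 302.]), array([419., 302.])]
```

Open and shut, the fingertips appear about 28 mm higher than the reported TCP, so the fingers closed above the cell. I'll check this by touch, lowering the shut fingers gently onto the cell's top.

>>> play_rows([
  [[0,0,-0.002,0,0,0,0],[0,0,-0.002,0,0,0,0],[0,0,-0.001,0,0,0,0],[0,0,-0.001,0,0,0,0]],
])

```text
time: 3.05
tool_pos: [0.4649, -0.0957, 0.0368]
tool_rot: [0.0, 0.99, 0.14, 0.0]
contact_force: [-2.2, 0.9, 10.9]
gripper_width: 0.001
grasp_force: 5.5
```

Contact comes at a reported z of about 0.0375, and the nub is at 0.0615. So the true tip is about 24 mm above the reported TCP, and I'll correct for that from now on. Next I'll open and lower to grasp the cell.

>>> play_rows([
  [[0,0,0.008,0,0,0,0.8],[0,0,0,0,0,0,0.8],[0,0,0,0,0,0,0.8],[0,0,0,0,0,0,0.8],[0,0,0,0,0,0,0.8],[0,0,0,0,0,0,0.8]],
])

```text
time: 3.65
tool_pos: [0.464, -0.0954, 0.0433]
tool_rot: [-0.0, 0.99, 0.14, -0.0]
contact_force: [0.3, -1.0, -0.0]
gripper_width: 0.798
grasp_force: 0.0
```

>>> play_rows([
  [[0,0,-0.013,0,0,0,0.8],[0,0,-0.013,0,0,0,0.5],[0,0,0,0,0,0,0],[0,0,0,0,0,0,0],[0,0,0,0,0,0,0],[0,0,0,0,0,0,0],[0,0,0,0,0,0,0]],
])

```text
time: 4.35
tool_pos: [0.4644, -0.0956, 0.0178]
tool_rot: [0.0, 0.99, 0.14, 0.0]
contact_force: [-0.3, -0.4, -1.1]
gripper_width: 0.361
grasp_force: 59.4
```

>>> play_rows([
  [[0,0,0.03,0,0,0,0],[0,0,0.04,0,0,0,0],[0,0.015,0.04,0,0,0,0],[0.011,0.04,0.02,0,0,0,0],[0.011,0.04,0,0,0,0,0],[0.011,0.04,0,0,0,0,0],[0.011,0.04,0,0,0,0,0],[0.011,0.03,0,0,0,0,0],[0,0.01,0,0,0,0,0],[0,0,0,0,0,0,0]],
])

```text
time: 5.35
tool_pos: [0.519, 0.1205, 0.1475]
tool_rot: [0.0, 0.99, 0.141, -0.0]
contact_force: [0.2, -0.2, -1.7]
gripper_width: 0.36
grasp_force: 59.9
```

Run:
```python
from h import *
import pickle
f=grab("wrist"); pickle.dump(f,open("pics/w3.pkl","wb")); cv2.imwrite("pics/w3.png",f["frame"]); s=manip.state();p=s["tool_pos"];print(p,s["gripper_width"],s["contact_force"])
g=grab("top"); pickle.dump(g,open("pics/t3.pkl","wb"))
print("foot",proj(f,[p[0],p[1],p[2]+.024-.041]),"top",proj(f,[p[0],p[1],p[2]+.0445]),"rim",proj(f,[.52,.1195,.098]))
```

```text
[0.51885885 0.11944323 0.14745289] 0.3603908741350422 [-0.62748032  0.35477614 -1.95542424]
foot [326.2346852  227.82348854] top [327.42574615 279.98351871] rim [326.21483515 209.60463954]
```

View pics/w3.png

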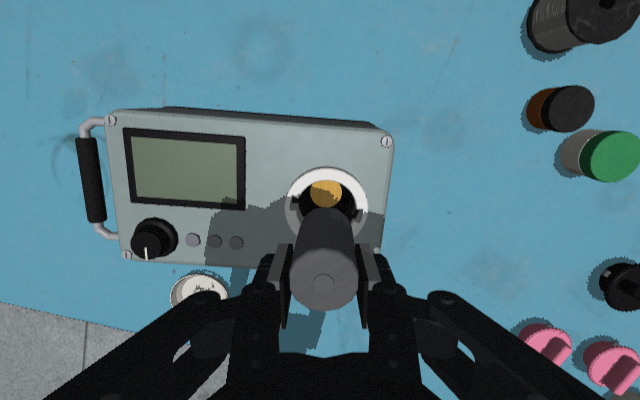

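Picture: the cell hangs upright in the fingers, with its nub at (324,283). The collar's outer edge spans u 286–368 with its top at v 167, so it's close to the prediction. I'll fit both numerically.

Run:
```python
from h import *
import pickle
from scipy.optimize import least_squares
f=pickle.load(open("pics/w3.pkl","rb")); im=f["frame"]; g=cv2.cvtColor(im,cv2.COLOR_BGR2GRAY)
# outer ring points: white collar
m=(g>205).astype(np.uint8); m[:150]=0;m[240:]=0;m[:,:270]=0;m[:,385:]=0
pts=np.argwhere(m)[:,::-1]; print(len(pts),pts.min(0),pts.max(0))
h=cv2.convexHull(pts.astype(np.int32))[:,0]; 
W=np.array([ray(f,u,v,.098) for u,v in h]); sel=h[:,1]<205
r=least_squares(lambda c:np.hypot(W[sel,0]-c[0],W[sel,1]-c[1])-.031,[.52,.12]); print("well",r.x,np.abs(r.fun).max(),sel.sum())
p=np.array([.5189,.1194,.1475])
for n,z in(("foot",p[2]-.017),("top",p[2]+.043)):
  P=np.array([proj(f,[p[0]+.0165*np.cos(a),p[1]+.0165*np.sin(a),z]) for a in np.arange(0,6.3,.05)]); print(n,P.min(0),P.max(0))
for v in(215,225,240,255,270,285,295): print(v,''.join('%4d'%x for x in g[v,280:376:2]))
```

```text
980 [288 169] [367 212]
well [0.51925448 0.11944401] 0.0008806368665232045 17
foot [300.48888253 203.23282913] [352.14664655 251.20671072]
top [291.23632795 245.13958693] [363.78426853 309.04803061]
215   85  85  84 119 121 120 121 121 104  68  70  23   1  30  41  38  37  37  40  40  40  38  38  40  41  42  47  45  48  48  44  45  40  11  11   9  14  16  26  74  69  94 120 116  79  79  80  79
225   84  83  85  86  89 120 122 119 121 121  76  42  39  38  41  37  38  38  40  39  34  39  41  40  40  38  36  38  36  38  37  36  45  43  45  40 119 125 124 120 117 118  82  82  82  83  81  82
240   82  83  84  83  81  80  83  84  55  37  39  39  42  37  35  40  35  39  39  39  39  40  38  37  39  39  38  43  37  38  37  38  34  37  35  36  37  80  79  80  80  84  84  82  82  80  82  83
255   59  56  58   9  12   6  18  40  39  38  45  64  82  88  91  91  93  94  93  93  94  93  94  92  93  93  89  88  90  92  85  77  61  44  37  35  37  35   7  12  14  46  60  57  57  57  62  14
270   58   8  10  10  14  66  90  94  91  91  91  91  91  88  89  88  91  93  90  89  92  90  91  92  92  91  90  91  89  90  90  88  88  87  87  88  88  85  66  25   6  13  10  53  59  60  59  57
285   24  23   7   8  13  86  89  89  89  87  90  90  91  91  91  89  88  96  95  96  91  94  94  92  92  93  93  89  90  88  90  89  87  90  87  90  90  89  89  26   1  13  19  27  61  97  96  16
295   26  20  10  11   9  23 132  84  88  89  88  90  87  87  87  89  89  87  90  91  92  91  90  87  87  89  90  92  90  90  93  93  91  89  90  90  89  88  92  12  16  14  25  25   7  15  12   4
```

>>> play_rows([
  [[0.002,0,-0.015,0,0,0,0],[0,0,-0.013,0,0,0,0],[0,0,-0.004,0,0,0,0],[0,0,-0.004,0,0,0,0],[0,0,-0.004,0,0,0,0]],
])

```text
time: 5.95
tool_pos: [0.5212, 0.1192, 0.1071]
tool_rot: [-0.0, 0.99, 0.14, -0.0]
contact_force: [-0.8, 0.3, -0.8]
gripper_width: 0.368
grasp_force: 59.9
```

>>> play_rows([
  [[0,0,-0.004,0,0,0,0],[0,0,-0.004,0,0,0,0]],
])

```text
time: 6.15
tool_pos: [0.5215, 0.1195, 0.0996]
tool_rot: [0.0, 0.99, 0.14, 0.0]
contact_force: [1.4, -0.4, -2.3]
gripper_width: 0.367
grasp_force: 59.9
```

>>> play_rows([
  [[0,0,-0.003,0,0,0,0],[0,0,-0.003,0,0,0,0]],
])

```text
time: 6.35
tool_pos: [0.5213, 0.1196, 0.0935]
tool_rot: [-0.0, 0.99, 0.14, 0.0]
contact_force: [-0.7, 0.7, -1.4]
gripper_width: 0.364
grasp_force: 59.9
```

>>> play_rows([
  [[0,0,-0.003,0,0,0,0],[0,0,-0.003,0,0,0,0]],
])

```text
time: 6.55
tool_pos: [0.5212, 0.1195, 0.0875]
tool_rot: [-0.0, 0.99, 0.14, 0.0]
contact_force: [-0.1, -0.2, -1.9]
gripper_width: 0.367
grasp_force: 59.9
```

>>> play_rows([
  [[0,0,-0.003,0,0,0,0],[0,0,-0.003,0,0,0,0]],
])

```text
time: 6.75
tool_pos: [0.5212, 0.1195, 0.0814]
tool_rot: [0.0, 0.99, 0.14, 0.0]
contact_force: [-1.0, 0.6, -1.3]
gripper_width: 0.36
grasp_force: 59.9
```

>>> play_rows([
  [[0,0,-0.003,0,0,0,0],[0,0,0,0,0,0,0]],
])

```text
time: 6.95
tool_pos: [0.5208, 0.1195, 0.078]
tool_rot: [-0.0, 0.99, 0.14, -0.001]
contact_force: [-0.3, 0.3, -2.0]
gripper_width: 0.361
grasp_force: 59.9
```

>>> play_rows([
  [[0,0,0,0,0,0,0.7],[0,0,0,0,0,0,0.7],[0,0,0,0,0,0,0.7],[0,0,0,0,0,0,0.7],[0,0,0,0,0,0,0.7],[0,0,0.03,0,0,0,0.7],[0,0,0.04,0,0,0,0.7],[0,0,0.03,0,0,0,0.7],[0,0,0,0,0,0,0.7]],
])

```text
time: 7.85
tool_pos: [0.5246, 0.1198, 0.1849]
tool_rot: [0.0, 0.99, 0.14, 0.005]
contact_force: [0.6, -0.1, 1.9]
gripper_width: 0.699
grasp_force: 0.0
```

Run:
```python
from h import *
import pickle
f=grab("wrist"); pickle.dump(f,open("pics/w4.pkl","wb")); s=manip.state();p=s["tool_pos"];print(p,s["gripper_width"],s["joint_pos"][5])
c=proj(f,[.5195,.1195,.098]); print(c)
x,y=map(int,np.round(c)); a=f["frame"][max(0,y-60):y+60,x-75:x+75]; print(max(0,y-60),x-75)
cv2.imwrite("pics/c4.png",cv2.resize(a,None,fx=5,fy=5,interpolation=cv2.INTER_CUBIC))
```

```text
[0.52305412 0.11967839 0.18185008] 0.7027868592452384 1.3761797671339708
[322.90265152 202.75068964]
143 248
```

View pics/c4.png

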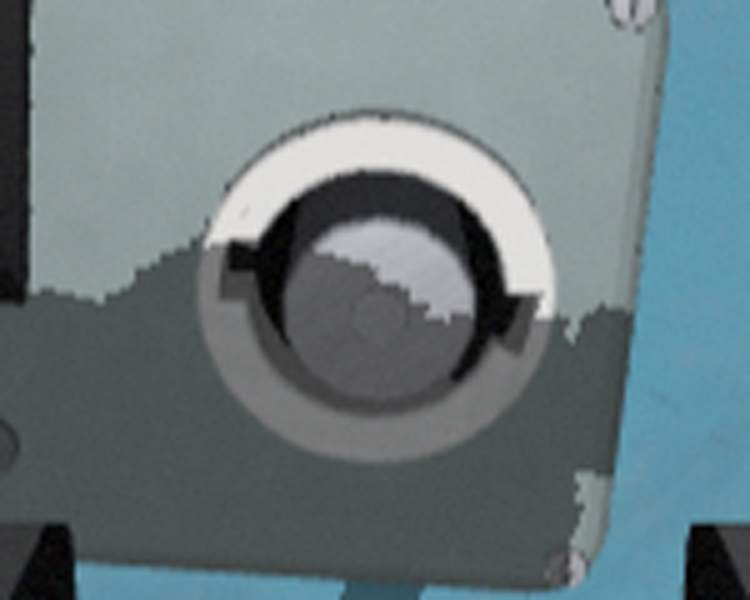

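The cell stands in the well with its nub at crop (378,315). The slots show clearly, with outer ends near crop (224,270) and (530,323).

Run:
```python
from h import *
import pickle
f=pickle.load(open("pics/w4.pkl","rb"))
W=lambda x,y,z:ray(f,248+x/5-.4,143+y/5-.4,z)
a,b=W(224,270,.098),W(530,323,.098); d=a-b; print(a,b,(a+b)/2,np.linalg.norm(d),np.degrees(np.arctan2(-d[0],d[1])))
P=np.array([W(*q,.098) for q in((198,290),(556,290),(377,110),(377,463))]); print(P, (P[0]+P[1])/2,(P[2]+P[3])/2)
print("nub",W(378,318,.108),manip.state()["tool_pos"])
a,b=W(65,565,.09),W(570,590,.09);d=a-b;print("meter yaw~",np.degrees(np.arctan2(-d[0],d[1])))
```

```text
[0.51754989 0.14601502 0.098     ] [0.52299184 0.09296657 0.098     ] [0.52027086 0.11949079 0.098     ] 0.05332684800994858 5.8571673481092175
[[0.51286396 0.14939657 0.098     ]
 [0.52988956 0.09049874 0.098     ]
 [0.55126647 0.12860375 0.098     ]
 [0.49063083 0.11106059 0.098     ]] [0.52137676 0.11994766 0.098     ] [0.52094865 0.11983217 0.098     ]
nub [0.51966397 0.11929616 0.108     ] [0.52305412 0.11967839 0.18185008]
meter yaw~ 12.962042030582642
```

>>> play_rows([
  [[0,-0.035,0,0,0,7,0.7],[-0.002,-0.037,0,0,0,7,0.7],[-0.002,-0.037,0,0,0,7,0.7],[-0.002,-0.037,0,0,0,7,0.7],[-0.002,-0.037,0,0,0,7,0.7],[-0.002,-0.037,-0.01,0,0,7,0.7],[-0.002,-0.037,-0.01,0,0,7,0.7],[-0.002,-0.037,-0.01,0,0,7,0.7],[-0.004,-0.037,-0.01,0,0,7,0.7],[-0.002,-0.02,0,0,0,0.5,0.7]],
])

```text
time: 8.9
tool_pos: [0.4987, -0.2328, 0.1347]
tool_rot: [-0.003, 0.768, 0.64, -0.001]
contact_force: [-0.4, 0.3, -0.0]
gripper_width: 0.7
grasp_force: 0.0
```

Run:
```python
from h import *
import pickle
from scipy.optimize import least_squares
f=grab("wrist"); pickle.dump(f,open("pics/w5.pkl","wb")); cv2.imwrite("pics/w5.png",f["frame"]); s=manip.state();print(s["tool_pos"])
c=proj(f,[.503,-.2315,.0245]); print(c)
im=f["frame"]; m=(im.max(2)<75).astype(np.uint8)
n,l,st,ce=cv2.connectedComponentsWithStats(m)
for i in range(1,n):
    if st[i,4]>300: print(st[i],ce[i],np.round(ray(f,*ce[i],.0245),4))
```

```text
[ 0.49891426 -0.23492315  0.13553353]
[328.91651563 187.91121081]
[   0    0   74  144 6605] [25.43709311 83.76018168] [ 0.2674 -0.0967  0.0245]
[414   2  40  61 741] [426.15789474  40.96761134] [ 0.6014 -0.1249  0.0245]
[ 296  155   64   63 2996] [327.5817757  186.24032043] [ 0.5021 -0.2297  0.0245]
[414 157  49  72 602] [429.27740864 182.40531561] [ 0.5944 -0.2427  0.0245]
[432 163  41  67 833] [458.01920768 202.35894358] [ 0.6192 -0.2667  0.0245]
[ 612  208   28  102 1399] [629.25875625 269.69549678] [ 0.7829 -0.3678  0.0245]
[   31   242   586   158 41807] [325.98849475 348.98495467] [ 0.468  -0.4106  0.0245]
[296 289  18  48 370] [305.2027027  313.95405405] [ 0.4545 -0.3622  0.0245]
```

View pics/w5.png

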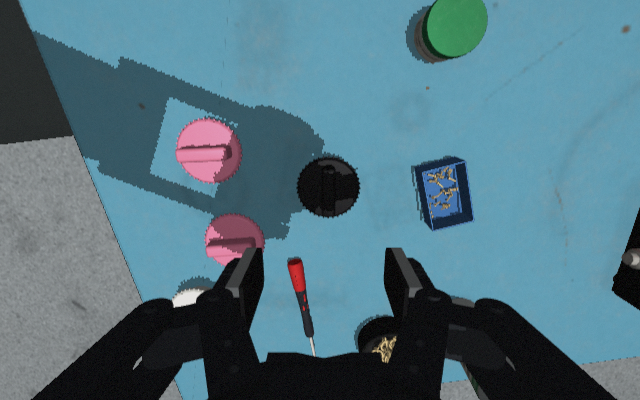

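The cap's bar shows at (331,187), upright in the image and so square to the fingers. The flange box spans 296–360 × 155–218. I'll descend and grip the bar.

>>> play_rows([
  [[0.0035,0.0045,-0.01,0,0,0,0.45],[0,0,-0.03,0,0,0,0.45],[0,0,-0.035,0,0,0,0.45],[0,0,-0.03,0,0,0,0.45],[0,0,-0.015,0,0,0,0.45],[0,0,-0.006,0,0,0,0.45],[0,0,0,0,0,0,0.45]],
])

```text
time: 9.65
tool_pos: [0.5046, -0.2261, 0.012]
tool_rot: [-0.001, 0.768, 0.64, -0.0]
contact_force: [0.6, 0.2, 0.5]
gripper_width: 0.451
grasp_force: 0.0
```

>>> play_rows([
  [[-0.0015,-0.0045,-0.004,0,0,0,0.45],[0,0,-0.003,0,0,0,0.45],[0,0,0,0,0,0,0.45]],
])

```text
time: 9.95
tool_pos: [0.5035, -0.232, 0.0062]
tool_rot: [0.001, 0.769, 0.64, 0.0]
contact_force: [0.4, -0.7, -0.5]
gripper_width: 0.447
grasp_force: 0.0
```

>>> play_rows([
  [[0,0,0,0,0,0,0],[0,0,0,0,0,0,0],[0,0,0,0,0,0,0],[0,0,0,0,0,0,0],[0,0,0,0,0,0,0],[0,0,0,0,0,0,0]],
])

```text
time: 10.55
tool_pos: [0.5035, -0.2317, 0.0062]
tool_rot: [0.0, 0.768, 0.64, 0.0]
contact_force: [-1.6, -0.3, 4.8]
gripper_width: 0.121
grasp_force: 62.0
```

>>> play_rows([
  [[0,0,0.03,0,0,0,0],[0,0,0.04,0,0,0,0],[0,0.02,0.04,0,0,0,0],[0.002,0.04,0.025,0,0,2,0],[0.002,0.04,0,0,0,2,0],[0.002,0.04,0,0,0,2,0],[0.002,0.04,0,0,0,2,0],[0.002,0.04,0,0,0,2,0],[0.002,0.04,0,0,0,2,0],[0.002,0.04,0,0,0,2,0]],
])

```text
time: 11.55
tool_pos: [0.5167, 0.0702, 0.1399]
tool_rot: [-0.0, 0.684, 0.729, -0.0]
contact_force: [1.0, 0.1, -0.5]
gripper_width: 0.115
grasp_force: 61.4
```

>>> play_rows([
  [[0.001,0.03,0,0,0,2,0],[0.001,0.02,0,0,0,0.2,0],[0,0,0,0,0,0,0],[0,0,0,0,0,0,0]],
])

```text
time: 11.95
tool_pos: [0.5188, 0.1185, 0.1399]
tool_rot: [-0.0, 0.67, 0.742, -0.0]
contact_force: [-0.0, 0.0, -0.4]
gripper_width: 0.12
grasp_force: 61.4
```

Run:
```python
from h import *
import pickle
s=manip.state(); print(s["tool_pos"],s["tool_rot"],s["gripper_width"],s["contact_force"])
f=grab("wrist"); pickle.dump(f,open("pics/w6.pkl","wb")); im=f["frame"]; p=np.array(s["tool_pos"])
for n,z in(("flange top",.0183),("bar top",.0363),("flange bot",.0085)):
  P=np.array([proj(f,[p[0]+(.029 if 'f' in n else .006)*np.cos(a),p[1]+(.029 if 'f' in n else .006)*np.sin(a),p[2]+z]) for a in np.arange(0,6.3,.05)]); print(n,P.min(0),P.max(0))
g=im.max(2)
for v in range(190,300,10): print(v,' '.join('%d'%x for x in g[v,268:392:4]))
print('col', ' '.join('%d'%x for x in g[180:300:3,328]))
```

```text
[0.51880748 0.11848011 0.13992353] [-1.74031030e-04  6.70176616e-01  7.42201478e-01 -4.89227720e-04] 0.11992070601277591 [-0.0296601   0.03993831 -0.35649626]
flange top [269.04188429 202.22014049] [378.38263315 301.09328063]
bar top [311.08705942 260.4282434 ] [336.29493082 282.77573893]
flange bot [271.97763006 196.64081031] [375.45521339 290.99582442]
190 92 96 95 92 92 96 134 134 132 132 56 45 49 46 46 48 45 45 46 31 131 134 131 136 91 93 92 95 92 179 178
200 93 94 91 92 97 132 134 133 18 11 41 67 92 47 12 68 12 102 60 43 14 20 133 133 133 97 92 92 98 179 180
210 91 92 91 91 128 130 59 18 11 18 21 16 10 17 15 17 16 12 24 12 15 20 24 135 130 131 93 91 176 177 172
220 93 90 93 84 11 15 16 22 15 22 13 23 10 10 14 10 3 15 22 19 13 16 19 23 17 70 174 176 174 173 172
230 92 68 18 16 13 20 18 22 17 16 19 13 18 11 16 20 14 6 20 20 19 20 16 9 19 16 20 171 169 172 170
240 93 6 17 15 18 20 17 12 13 19 12 18 13 18 20 17 19 11 16 23 19 17 16 21 17 19 14 170 170 165 169
250 81 12 14 14 15 13 20 19 70 69 69 10 19 16 20 14 16 17 70 67 66 12 16 11 10 15 11 14 167 164 165
260 87 14 15 7 18 16 16 24 66 70 48 10 6 14 13 20 11 5 66 68 66 17 18 21 19 11 17 13 155 168 169
270 179 143 14 21 20 14 13 71 69 68 20 14 18 20 13 17 12 10 46 67 69 47 19 21 21 24 79 181 179 179 179
280 193 188 190 21 18 16 16 63 96 96 24 14 14 14 9 18 12 13 29 97 97 30 19 19 12 19 180 181 174 176 182
290 195 17 20 17 27 30 23 21 19 19 25 10 20 16 15 15 16 16 27 17 20 23 26 32 30 16 18 30 181 182 180
col 38 46 47 49 47 64 107 48 19 17 17 18 18 17 10 9 17 13 19 13 17 16 20 17 11 16 21 19 18 18 17 16 14 14 11 17 14 16 19 15
```

Run:
```python
from h import *
import pickle
from scipy.optimize import least_squares
f=pickle.load(open("pics/w6.pkl","rb")); g=f["frame"].max(2); p=np.array([.5188,.1185,.1399])
m=cv2.morphologyEx((g<40).astype(np.uint8),cv2.MORPH_CLOSE,np.ones((5,5)))
L=[];Rr=[]
for v in range(208,266,3):
    r=np.flatnonzero(m[v,240:400])+240; 
    # run containing u=324 
    u=300 
    a=u
    while m[v,a-1]: a-=1
    b=345
    while m[v,b+1]: b+=1
    L.append((a-.5,v));Rr.append((b+.5,v))
print([x[0] for x in L],[x[0] for x in Rr])
for z in(.0183,.0085):
  W=np.array([ray(f,*q,p[2]+z) for q in L+Rr])
  r=least_squares(lambda c:np.hypot(W[:,0]-c[0],W[:,1]-c[1])-c[2],[p[0],p[1],.029],loss="soft_l1",f_scale=.0005); print(z,r.x,r.x[:2]-p[:2],np.round(r.fun*1e3,1))
```

```text
[295.5, 288.5, 287.5, 281.5, 281.5, 276.5, 276.5, 272.5, 272.5, 270.5, 269.5, 269.5, 268.5, 299.5, 299.5, 299.5, 299.5, 299.5, 299.5, 299.5] [354.5, 357.5, 358.5, 363.5, 365.5, 369.5, 369.5, 373.5, 373.5, 375.5, 376.5, 376.5, 345.5, 345.5, 345.5, 345.5, 345.5, 345.5, 345.5, 345.5]
0.0183 [0.5164516  0.1332355  0.02239404] [-0.0023484  0.0147355] [-5.  -2.9 -3.1 -0.8 -1.1  1.2  1.2  3.3  3.5  4.8  5.7  6.1  7.2 -6.3
 -5.1 -3.8 -2.4 -0.9  0.6  2.2 -2.6 -2.1 -2.3 -0.4  0.3  2.1  2.1  4.2
  4.4  5.7  6.5  7.  -7.2 -6.1 -4.9 -3.5 -2.2 -0.7  0.8  2.4]
0.0085 [0.51682053 0.1291884  0.02385567] [-0.00197947  0.0106884 ] [-5.3 -3.1 -3.3 -0.8 -1.2  1.3  1.3  3.5  3.7  5.1  6.   6.5  7.7 -6.8
 -5.4 -4.  -2.5 -1.   0.7  2.3 -2.8 -2.2 -2.4 -0.4  0.3  2.3  2.2  4.5
  4.6  6.   7.   7.4 -7.7 -6.5 -5.2 -3.8 -2.3 -0.8  0.8  2.5]
```

Finger pixels spoiled the lower rows, so I'll refit with the first 12 only.

Run:
```python
from h import *
import pickle
from scipy.optimize import least_squares
f=pickle.load(open("pics/w6.pkl","rb")); p=np.array([.5188,.1185,.1399])
L=[295.5,288.5,287.5,281.5,281.5,276.5,276.5,272.5,272.5,270.5,269.5,269.5];R=[354.5,357.5,358.5,363.5,365.5,369.5,369.5,373.5,373.5,375.5,376.5,376.5]
for z in(.0183,.0135,.0085):
  W=np.array([ray(f,u,208+3*i,p[2]+z) for i in range(12) for u in(L[i],R[i])])
  for fix in(0,1):
    r=least_squares(lambda c:np.hypot(W[:,0]-c[0],W[:,1]-c[1])-(.029 if fix else c[2]),[p[0],p[1],.029]); print(z,r.x,(r.x[:2]-p[:2])*1e3,np.abs(r.fun).max()*1e3)
```

```text
0.0183 [0.51841598 0.11907226 0.02908795] [-0.38401715  0.57226468] 0.794195584407499
0.0183 [0.5184015  0.11921185 0.029     ] [-0.39849613  0.71185262] 0.7635049908054741
0.0135 [0.51865573 0.11664363 0.03002155] [-0.14426523 -1.85637304] 0.8196852909276366
0.0135 [0.51848613 0.11828038 0.029     ] [-0.31387372 -0.21961629] 0.8320072353433273
0.0085 [0.51890548 0.11411379 0.03099406] [ 0.10547639 -4.38620802] 0.846238419163075
0.0085 [0.51857224 0.11733308 0.029     ] [-0.22776267 -1.16691846] 1.4330056457017848
```

Run:
```python
from h import *
import pickle
from scipy.optimize import least_squares
f=pickle.load(open("pics/w6.pkl","rb")); im=f["frame"].astype(int)
d=im[:,:,1]-im[:,:,2]; g=im.max(2)
m=((abs(d)<5)&(g>110)).astype(np.uint8); m=cv2.medianBlur(m,3)
m[:140]=0;m[225:]=0;m[:,:255]=0;m[:,395:]=0
n,l,st,ce=cv2.connectedComponentsWithStats(m); i=1+st[1:,4].argmax(); print(st[i])
E=[]
ys,xs=np.nonzero(l==i)
for v in range(ys.min(),ys.max()): 
    r=xs[ys==v]; E.append((v,r.min(),r.max()))
print(E[::3])
pts=[(a-.5,v) for v,a,b in E if v<215]+[(b+.5,v) for v,a,b in E if v<200]
W=np.array([ray(f,u,v,.098) for u,v in pts])
r=least_squares(lambda c:np.hypot(W[:,0]-c[0],W[:,1]-c[1])-.031,[.52,.1195],loss="soft_l1",f_scale=.0005); print(r.x,np.round(r.fun*1e3,1))
```

```text
[ 284  171   86   49 1281]
[(171, np.int64(332), np.int64(334)), (174, np.int64(311), np.int64(343)), (177, np.int64(305), np.int64(349)), (180, np.int64(300), np.int64(354)), (183, np.int64(296), np.int64(357)), (186, np.int64(294), np.int64(360)), (189, np.int64(291), np.int64(361)), (192, np.int64(289), np.int64(363)), (195, np.int64(287), np.int64(365)), (198, np.int64(286), np.int64(366)), (201, np.int64(285), np.int64(367)), (204, np.int64(284), np.int64(368)), (207, np.int64(284), np.int64(368)), (210, np.int64(284), np.int64(368)), (213, np.int64(285), np.int64(369)), (216, np.int64(365), np.int64(368))]
[0.52058639 0.11995561] [ 0.1 -0.1 -0.1 -0.1  0.  -0.3 -0.3 -0.1 -0.3 -0.1  0.2  0.1  0.1  0.1
  0.1 -0.3 -0.3 -0.2 -0.   0.2 -0.2  0.   0.3 -0.1  0.3 -0.   0.3  0.1
 -0.2  0.3  0.1 -0.1 -0.3  0.2  0.1 -0.  -0.1 -0.2 -0.3 -0.3 -0.3 -0.4
 -1.1 -5.2  0.4  0.3  0.3  0.1  0.   0.3  0.1  0.6  0.4  0.3  0.2  0.1
  0.1  0.1  0.1  0.2 -0.3 -0.2 -0.6 -0.4 -0.8 -0.6 -0.3 -0.6 -0.3 -0.
 -0.3 -0.5 -0.1]
```

>>> play_rows([
  [[0.002,0.001,-0.01,0,0,0,0],[0,0,-0.01,0,0,0,0],[0,0,-0.005,0,0,0,0],[0,0,-0.004,0,0,0,0],[0,0,-0.003,0,0,0,0],[0,0,0,0,0,0,0]],
])

```text
time: 12.6
tool_pos: [0.5211, 0.1193, 0.1084]
tool_rot: [-0.0, 0.671, 0.742, -0.0]
contact_force: [-0.0, -0.2, 1.8]
gripper_width: 0.115
grasp_force: 61.6
```

>>> play_rows([
  [[0,0,-0.002,0,0,0,0],[0,0,-0.001,0,0,0,0]],
])

```text
time: 12.8
tool_pos: [0.5215, 0.1195, 0.1061]
tool_rot: [0.0, 0.67, 0.742, 0.0]
contact_force: [-1.6, -0.4, 1.3]
gripper_width: 0.115
grasp_force: 61.7
```

>>> play_rows([
  [[0,0,-0.001,0,0,0,0],[0,0,-0.001,0,0,0,0]],
])

```text
time: 13.0
tool_pos: [0.5214, 0.1195, 0.1039]
tool_rot: [0.0, 0.67, 0.742, 0.0]
contact_force: [-1.0, -1.1, 2.4]
gripper_width: 0.121
grasp_force: 61.8
```

>>> play_rows([
  [[-0.0005,0,-0.001,0,0,0,0],[0,0,-0.001,0,0,0,0]],
])

```text
time: 13.2
tool_pos: [0.5209, 0.1195, 0.1018]
tool_rot: [0.0, 0.67, 0.742, 0.0]
contact_force: [-0.7, -0.2, 3.2]
gripper_width: 0.115
grasp_force: 61.8
```

>>> play_rows([
  [[0,0,-0.001,0,0,0,0],[0,0,-0.001,0,0,0,0]],
])

```text
time: 13.4
tool_pos: [0.5209, 0.1195, 0.0998]
tool_rot: [0.0, 0.67, 0.742, 0.0]
contact_force: [-0.7, -1.6, 3.5]
gripper_width: 0.118
grasp_force: 61.9
```

>>> play_rows([
  [[0,0,-0.001,0,0,0,0],[0,0,-0.001,0,0,0,0]],
])

```text
time: 13.6
tool_pos: [0.5209, 0.1195, 0.0978]
tool_rot: [0.0, 0.671, 0.742, 0.0]
contact_force: [-0.6, -1.0, 4.8]
gripper_width: 0.122
grasp_force: 62.0
```

The plug is in the bore, and the force matches the spring alone, about 5 N at rim level. I'll go on in small steps.

>>> play_rows([
  [[0,0,-0.001,0,0,0,0],[0,0,0,0,0,0,0]],
])

```text
time: 13.8
tool_pos: [0.5207, 0.1194, 0.0966]
tool_rot: [0.0, 0.671, 0.742, -0.0]
contact_force: [-1.1, -1.1, 4.8]
gripper_width: 0.119
grasp_force: 62.1
```

>>> play_rows([
  [[0,0,-0.001,0,0,0,0],[0,0,0,0,0,0,0]],
])

```text
time: 14.0
tool_pos: [0.5208, 0.1195, 0.0956]
tool_rot: [0.0, 0.671, 0.742, 0.0]
contact_force: [-0.1, -0.7, 4.9]
gripper_width: 0.118
grasp_force: 62.1
```

>>> play_rows([
  [[0,0,-0.001,0,0,0,0],[0,0,0,0,0,0,0]],
])

```text
time: 14.2
tool_pos: [0.5208, 0.1195, 0.0947]
tool_rot: [0.0, 0.67, 0.742, 0.0]
contact_force: [-0.9, -1.5, 5.2]
gripper_width: 0.12
grasp_force: 62.1
```

>>> play_rows([
  [[0,0,-0.001,0,0,0,0],[0,0,-0.001,0,0,0,0]],
])

```text
time: 14.4
tool_pos: [0.5209, 0.1195, 0.0929]
tool_rot: [0.0, 0.67, 0.742, 0.0]
contact_force: [-1.4, -1.0, 5.5]
gripper_width: 0.119
grasp_force: 62.2
```

>>> play_rows([
  [[0,0,-0.001,0,0,0,0],[0,0,-0.001,0,0,0,0]],
])

```text
time: 14.6
tool_pos: [0.521, 0.1195, 0.0911]
tool_rot: [0.0, 0.671, 0.742, 0.0]
contact_force: [-1.0, -1.4, 5.6]
gripper_width: 0.115
grasp_force: 62.3
```

>>> play_rows([
  [[0,0,-0.001,0,0,0,0],[0,0,-0.001,0,0,0,0]],
])

```text
time: 14.8
tool_pos: [0.5211, 0.1195, 0.0892]
tool_rot: [0.0, 0.67, 0.742, 0.0]
contact_force: [-0.8, 0.1, 6.2]
gripper_width: 0.113
grasp_force: 62.4
```

>>> play_rows([
  [[0,0,-0.001,0,0,0,0],[0,0,0,0,0,0,0]],
])

```text
time: 15.0
tool_pos: [0.521, 0.1195, 0.0882]
tool_rot: [0.0, 0.67, 0.742, 0.0]
contact_force: [-0.6, -1.8, 7.9]
gripper_width: 0.119
grasp_force: 62.4
```

>>> play_rows([
  [[0,0,-0.001,0,0,0,0],[0,0,0,0,0,0,0]],
])

```text
time: 15.2
tool_pos: [0.5211, 0.1195, 0.0873]
tool_rot: [0.0, 0.67, 0.742, 0.0]
contact_force: [-0.9, -0.2, 7.4]
gripper_width: 0.118
grasp_force: 62.4
```

>>> play_rows([
  [[0,0,-0.0007,0,0,0,0],[0,0,0,0,0,0,0]],
])

```text
time: 15.4
tool_pos: [0.5212, 0.1195, 0.0867]
tool_rot: [0.0, 0.67, 0.742, 0.0]
contact_force: [-2.2, -1.5, 7.2]
gripper_width: 0.114
grasp_force: 62.5
```

Now I turn clockwise, in stages.

>>> play_rows([
  [[0,0,0,0,0,-3,0],[0,0,0,0,0,-3,0],[0,0,0,0,0,-3,0],[0,0,0,0,0,0,0]],
])

```text
time: 15.8
tool_pos: [0.5215, 0.1196, 0.0869]
tool_rot: [0.0, 0.727, 0.687, 0.001]
contact_force: [-1.1, -1.9, 8.0]
gripper_width: 0.12
grasp_force: 62.4
```

```bash
cat > st.py <<'E'
from h import *
s=manip.state();q=s["tool_rot"];print(s["time"],np.round(s["tool_pos"],4),"yaw",np.degrees(2*np.arctan2(q[2],q[1]))-90,"F",np.round(s["contact_force"],1),"T",np.round(s["ft_torque"],2))
E
python3 st.py
```

```text
15.8 [0.5215 0.1196 0.0869] yaw -3.2588519959018356 F [-1.1 -1.9  8. ] T [-0.16  0.19  0.01]
```

>>> play_rows([
  [[0,0,0,0,0,-3,0],[0,0,0,0,0,-3,0],[0,0,0,0,0,-3,0],[0,0,0,0,0,-3,0],[0,0,0,0,0,0,0]],
])

```text
time: 16.3
tool_pos: [0.5217, 0.1198, 0.0871]
tool_rot: [0.001, 0.795, 0.607, 0.001]
contact_force: [0.3, 0.1, 7.5]
gripper_width: 0.118
grasp_force: 62.4
```

```bash
python3 st.py
```

```text
16.3 [0.5217 0.1198 0.0871] yaw -15.260864083869293 F [0.3 0.1 7.5] T [-0.15  0.11  0.01]
```

>>> play_rows([
  [[0,0,0,0,0,-3,0],[0,0,0,0,0,-2,0],[0,0,0,0,0,-2,0],[0,0,0,0,0,0,0]],
])

```text
time: 16.7
tool_pos: [0.5218, 0.1198, 0.0871]
tool_rot: [0.0, 0.83, 0.557, 0.001]
contact_force: [-0.5, -0.6, 7.5]
gripper_width: 0.117
grasp_force: 62.4
```

```bash
python3 st.py
```

```text
16.7 [0.5218 0.1198 0.0871] yaw -22.242925163790233 F [-0.5 -0.6  7.5] T [-0.11  0.05 -0.04]
```

>>> play_rows([
  [[0,0,0,0,0,-1.5,0],[0,0,0,0,0,-1.5,0],[0,0,0,0,0,0,0]],
])

```text
time: 17.0
tool_pos: [0.5218, 0.1198, 0.0871]
tool_rot: [0.0, 0.844, 0.536, 0.001]
contact_force: [0.0, -0.5, 7.9]
gripper_width: 0.115
grasp_force: 62.4
```

```bash
python3 st.py
```

```text
17.0 [0.5218 0.1198 0.0871] yaw -25.233619881388236 F [ 0.  -0.5  7.9] T [-0.09  0.01  0.03]
```

>>> play_rows([
  [[0,0,0,0,0,-1,0],[0,0,0,0,0,-1,0],[0,0,0,0,0,0,0]],
])

```text
time: 17.3
tool_pos: [0.5219, 0.1198, 0.0871]
tool_rot: [0.0, 0.854, 0.521, 0.001]
contact_force: [-0.5, -0.3, 8.1]
gripper_width: 0.116
grasp_force: 62.4
```

```bash
python3 st.py
```

```text
17.3 [0.5219 0.1198 0.0871] yaw -27.22700774547527 F [-0.5 -0.3  8.1] T [-0.07 -0.01  0.02]
```

>>> play_rows([
  [[0,0,0,0,0,-1,0],[0,0,0,0,0,-1,0],[0,0,0,0,0,0,0]],
])

```text
time: 17.6
tool_pos: [0.5219, 0.1198, 0.0871]
tool_rot: [0.0, 0.863, 0.506, 0.001]
contact_force: [-0.3, -1.0, 7.3]
gripper_width: 0.119
grasp_force: 62.4
```

```bash
python3 st.py
```

```text
17.6 [0.5219 0.1198 0.0871] yaw -29.226766848784223 F [-0.3 -1.   7.3] T [-0.12 -0.02  0.06]
```

>>> play_rows([
  [[0,0,0,0,0,-1,0],[0,0,0,0,0,-0.5,0],[0,0,0,0,0,0,0]],
])

```text
time: 17.9
tool_pos: [0.5218, 0.1199, 0.0871]
tool_rot: [0.0, 0.869, 0.495, 0.001]
contact_force: [-0.2, 0.5, 7.9]
gripper_width: 0.119
grasp_force: 62.5
```

```bash
python3 st.py
```

```text
17.9 [0.5218 0.1199 0.0871] yaw -30.713728364317625 F [-0.2  0.5  7.9] T [-0.01  0.07  0.05]
```

>>> play_rows([
  [[0,0,0,0,0,-1,0],[0,0,0,0,0,-0.5,0],[0,0,0,0,0,0,0]],
])

```text
time: 18.2
tool_pos: [0.5216, 0.12, 0.0871]
tool_rot: [0.0, 0.875, 0.483, 0.001]
contact_force: [-1.3, 0.6, 8.0]
gripper_width: 0.12
grasp_force: 62.5
```

```bash
python3 st.py
```

```text
18.2 [0.5216 0.12   0.0871] yaw -32.199357228617075 F [-1.3  0.6  8. ] T [0.1  0.21 0.11]
```

>>> play_rows([
  [[0,0,0,0,0,-1,0],[0,0,0,0,0,0,0]],
])

```text
time: 18.4
tool_pos: [0.5216, 0.12, 0.0871]
tool_rot: [0.0, 0.88, 0.476, 0.001]
contact_force: [-1.1, 0.8, 8.2]
gripper_width: 0.118
grasp_force: 62.6
```

```bash
python3 st.py
```

```text
18.4 [0.5216 0.12   0.0871] yaw -33.17228805654457 F [-1.1  0.8  8.2] T [0.06 0.16 0.32]
```

The stop is felt: the torque rises to 0.32 N m at 39° of turn. I'll let the cap rise into the notches.

>>> play_rows([
  [[0,0,0.001,0,0,0,0],[0,0,0.001,0,0,0,0],[0,0,0,0,0,0,0]],
])

```text
time: 18.7
tool_pos: [0.5213, 0.1198, 0.0881]
tool_rot: [0.0, 0.88, 0.476, 0.001]
contact_force: [3.0, 1.0, 3.0]
gripper_width: 0.12
grasp_force: 61.9
```

```bash
python3 st.py
```

```text
18.7 [0.5213 0.1198 0.0881] yaw -33.191557258458936 F [3. 1. 3.] T [ 0.19 -0.44  0.3 ]
```

>>> play_rows([
  [[0,0,0.001,0,0,0,0],[0,0,0,0,0,0,0]],
])

```text
time: 18.9
tool_pos: [0.5211, 0.1196, 0.089]
tool_rot: [0.0, 0.88, 0.476, 0.001]
contact_force: [3.8, 1.6, 2.6]
gripper_width: 0.119
grasp_force: 61.8
```

```bash
python3 st.py
```

```text
18.9 [0.5211 0.1196 0.089 ] yaw -33.203217155890904 F [3.8 1.6 2.6] T [ 0.3  -0.67  0.39]
```

>>> play_rows([
  [[0,0,0,0,0,1,0],[0,0,0,0,0,0.5,0],[0,0,0,0,0,0,0]],
])

```text
time: 19.2
tool_pos: [0.5211, 0.1195, 0.0897]
tool_rot: [0.0, 0.873, 0.487, 0.0]
contact_force: [0.4, 0.7, 6.2]
gripper_width: 0.119
grasp_force: 62.3
```

```bash
python3 st.py
```

```text
19.2 [0.5211 0.1195 0.0897] yaw -31.71591767865751 F [0.4 0.7 6.2] T [ 0.13 -0.26  0.03]
```

>>> play_rows([
  [[0,0,0.0006,0,0,0,0],[0,0,0,0,0,0,0]],
])

```text
time: 19.4
tool_pos: [0.521, 0.1195, 0.0904]
tool_rot: [0.0, 0.873, 0.487, 0.0]
contact_force: [1.1, 1.3, 4.8]
gripper_width: 0.116
grasp_force: 62.3
```

>>> play_rows([
  [[0,0,0.0006,0,0,0,0],[0,0,0,0,0,0,0]],
])

```text
time: 19.6
tool_pos: [0.521, 0.1194, 0.0906]
tool_rot: [0.0, 0.873, 0.487, 0.0]
contact_force: [1.4, 1.4, 4.6]
gripper_width: 0.122
grasp_force: 62.0
```

```bash
python3 st.py
```

```text
19.6 [0.521  0.1194 0.0906] yaw -31.72177560043545 F [1.4 1.4 4.6] T [ 0.13 -0.4   0.09]
```

>>> play_rows([
  [[0,0,0.0006,0,0,0,0],[0,0,0,0,0,0,0],[0,0,0,0,0,0,0]],
])

```text
time: 19.9
tool_pos: [0.5209, 0.1194, 0.0906]
tool_rot: [0.0, 0.873, 0.487, 0.0]
contact_force: [3.5, 1.5, 1.5]
gripper_width: 0.123
grasp_force: 61.7
```

```bash
python3 st.py
```

```text
19.9 [0.5209 0.1194 0.0906] yaw -31.71546082119466 F [3.5 1.5 1.5] T [ 0.15 -0.8  -0.03]
```

It's held at z 0.0906, which puts the bar about 20 mm above the rim. Releasing now.

>>> play_rows([
  [[0,0,-0.0005,0,0,0,0],[0,0,0,0,0,0,0.15],[0,0,0,0,0,0,0.2],[0,0,0,0,0,0,0.3],[0,0,0,0,0,0,0.4],[0,0,0,0,0,0,0.5],[0,0,0,0,0,0,0.5]],
])

```text
time: 20.6
tool_pos: [0.5204, 0.1195, 0.09]
tool_rot: [-0.0, 0.873, 0.487, -0.0]
contact_force: [0.2, -0.4, -1.2]
gripper_width: 0.499
grasp_force: 0.0
```

>>> play_rows([
  [[0,0,0.01,0,0,0,0.5],[0,0,0.03,0,0,0,0.5],[0,0,0.04,0,0,0,0.5],[0,0,0.03,0,0,0,0.5],[0,0,0,0,0,0,0.5],[0,0,0,0,0,0,0.5]],
])

```text
time: 21.2
tool_pos: [0.5213, 0.1195, 0.2018]
tool_rot: [0.001, 0.873, 0.487, 0.001]
contact_force: [-0.3, -0.0, -0.0]
gripper_width: 0.503
grasp_force: 0.0
```

```bash
python3 st.py
python3 - <<'E'
from h import *
from scipy.optimize import least_squares
f=grab("wrist"); cv2.imwrite("pics/w7.png",f["frame"]); g=cv2.morphologyEx((f["frame"].max(2)<60).astype(np.uint8),cv2.MORPH_CLOSE,np.ones((3,3)))
n,l,st,ce=cv2.connectedComponentsWithStats(g); c=proj(f,[.5206,.12,.109]).astype(int); i=l[c[1],c[0]]; print(c,st[i],ce[i],i)
for z in(.104,.109,.115): # flange size consistency: width of 58 mm
    w=(st[i,2]); a=ray(f,st[i,0],ce[i,1],z);b=ray(f,st[i,0]+w,ce[i,1],z); print(z,np.linalg.norm(a-b),np.round(ray(f,st[i,0]+st[i,2]/2,st[i,1]+st[i,3]/2,z),4))
E
```

```text
21.2 [0.5213 0.1195 0.2018] yaw -31.711458531153994 F [-0.3 -0.  -0. ] T [-0.01  0.04 -0.02]
[322 195] [ 289  162   68   65 3313] [322.49833987 194.20464835] 14
0.104 0.060342634455875566 [0.5201 0.1192 0.104 ]
0.109 0.05920744832063025 [0.5209 0.1204 0.109 ]
0.115 0.057845224958335995 [0.5218 0.1219 0.115 ]
```

The flange is centred on the well at (0.521, 0.120), and its apparent size fits the locked height. Handing in.

```bash
python3 -c "
from h import *
print(manip.job_done())"
```

```text
the job is handed in; nothing more can be done
None
```

The cell is in the well nub up, the cap is turned to the stop and held by itself about 20 mm above the rim (by my estimate), and the job is handed in; no verdict came back.

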